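# Fingertip rub check along a painted arc on a sprung test stand

### The arm

A 6-joint arm with a two-finger parallel gripper is mounted at the origin on the work surface. World frame = base frame: x ahead of the robot, y to its left, z up, the work surface at z = 0. Lengths are in m, angles in degrees, forces in N, time in s.
With the tool pointing down it reaches from about 0.35 to 0.875 m from the base axis. Payload 4.2 kg.
Tool frame: the origin (TCP) lies on the front face of the gripper's body, between the roots of the fingers; the fingertips stand 70 mm ahead of it and the grasp point (between the pads) lies 51 mm ahead of it (r.nose_length is the distance from the TCP to the fingertips, in m); z points along the fingers, y is the direction in which the jaws open and shut (so a half turn about z gives the same grasp; the last joint's range is limited). The gripper opens to 87 mm and grips with 3 to 60 N. Pads are 19 mm wide; open, the fingers measure 117 mm over their backs; the gripper's body (75 mm by 190 mm) begins 51 mm behind the grasp point.
Start: joints at [-52.277, 22.042, 0.453, 0, -68.411, -14.817], TCP at [0.243, -0.576, 0.292] pointing down, gripper open.
Joint ranges: [-179.83, 179.83], [-69.29, 118.12], [-61.27, 80.66], [-181.25, 117.63], [-171.15, -9.14], [-177.46, 177.46]. Speed limits (degrees/s): [159.86, 159.86, 180, 180, 180, 180].

### API

Orientations are given as a 3x3 rotation matrix whose columns are the frame's x, y, z axes.
In Python, from station import telemetry, capture, order, r gives the robot as it stands.
- The arm moves only by the tool drive_tool, never from a script. Its argument "series" is a list of rows, each a list of 4 numbers: the shift along the tool's x, y, z as a fraction of full scale, then the turn about the tool's z as a fraction of full scale. In form: [[dx, dy, dz, turn], ...]. A call has 1 to 10 rows; each row is the pose to reach, as a shift and turn from the pose commanded when the call began, along the tool's axes at that moment; what a row does not reach only later rows make up. Full scale, the value 1, is 0.12 m for a shift and 2 rad for a turn. A row lasts 1/8 s, in which the tool goes at most 62.5 mm and 10.7 degrees, less where a joint would pass 70% of its speed; a pose out of reach is approached as far as the arm can. A call with a number of a shift or a turn outside -1 to 1 is refused whole. A call with a gripper value outside its range is refused whole. "fingers" is the finger opening in mm, from 0 to 87, set as the call begins (left out, the last holds). The fingers move at their own pace and stop on an object; the grip force is fixed at half the most. Time passes only in rows, so rows that repeat a pose let the fingers close. It gives the time, the measured TCP pose, the force and the opening at its end, in the units of the state.
- telemetry.sense(): the state, without advancing time (a new reading comes with each control period).
- capture(name): name is "side" or "top" or "wrist"; returns a dict with "color" (480x640x3 uint8, blue, green, red), "fx", "fy", "cx", "cy" (pixels), "eye" and "attitude" of the camera in the world; the wrist camera has in their place "mount" (4x4, takes a point from camera to tool coordinates, whose origin is the TCP and whose axes are the flange's). Camera axes: x right, y up, looking along -z (the intrinsics and any distortion apply to the point x, -y, -z); pixel columns grow to the right and rows downward; lengths in m; the calibration is good to about 2 mm. A picture is of the moment at which its call begins: read the wrist's pose just before it. There is no depth.
- order.finish_job(): hands the job in, once; it reports no verdict.
The state is a dict: "time_s": time; "joints": joint angles; "joint_velocities": joint speeds; "effort": joint torques, N m; "tcp_pos": TCP position; "ee_rot": TCP orientation; "wrist_force": force on the tool from outside, world axes, zero at the start; "moment": the same for the moment, N m; "gripper_width": opening from 0.0 (shut) to 1.0 (fully open).
Only numpy, scipy, OpenCV 4.12 (cv2) and the standard library are available. Lean on these libraries where they do the work, as an engineer would, in place of code of your own. Each camera call takes 0.05 s, during which the arm holds its last target. There are 200 camera calls.

### The job

Do the rub check on the painted sample: set the fingertips down gently on the raised blue arc at the end beside the green marker, run them along the arc to the end beside the red marker, then lift clear. Stay on the arc and keep the sprung tray slightly pressed all the way from end to end without lifting off, but never push it down to its stop. Do not pick up the sample panel or pull it out of its tray, and leave the jar, the bottle and the cup alone.

Things in the scene. Friction and masses are not known exactly. Their poses are not given: they have to be found in the camera images.
- stand: The fixed rub-test stand: dark steel base plate 190 (x) x 400 (y) x 12 mm on the bench; origin at the centre of its underside, z up, x across, y along its length. It may stand turned on the bench. Above it a sprung aluminium tray, 142 x 292 mm, carries the sample panel.
- tray (a joint): How far the sprung tray is pushed down, m: 0 at rest (up), 0.016 at its lower stop. It moves straight down only. It starts to sink at about 1 N and then needs about 0.4 N more per mm (about 4 N at 8 mm); it springs back up when released. In the rub check, 2 to 14 mm counts as lightly pressed; 8 mm is a good middle.
- tray_home (a point): Centre of the tray's inner floor when the tray is up, 46 mm above the bench (a fixed point of the stand). The panel's origin rests here.
- panel: White sample panel, 130 (x) x 280 (y) x 8 mm, 0.25 kg, lying loose in the tray inside a 5 mm high rim (1 mm play, the panel stands 3 mm above the rim). Origin at the centre of its underside; axes as the stand's. On its top a raised, rounded, blue painted rib, 16 mm wide and 8 mm high, runs as an arc of 140 mm radius and 252 mm length. The rib's crest is 16 mm above the panel's origin (62 mm above the bench at rest) and all the same height.
- arc_left_end (a point): Point on the rib's crest at the arc's end on the panel's +y side, panel frame (-26.5, 109.7, 16) mm.
- arc_right_end (a point): Point on the rib's crest at the arc's end on the panel's -y side, panel frame (-26.5, -109.7, 16) mm.
- arc_middle (a point): Point on the rib's crest half-way along the arc, panel frame (26.5, 0, 16) mm.
- arc_center (a point): Centre of the arc's circle (an empty point level with the crest, 140 mm from every point of the crest line), panel frame (-113.5, 0, 16) mm. The arc spans 51.6 degrees either side of the panel's +x direction seen from here.
- green_marker: Green round marker, 30 mm diameter, 26 mm high, fixed on the stand's base about 65 mm beyond one end of the arc (either end): the start. Origin at the centre of its underside; its top is 38 mm above the bench, lower than the arc.
- red_marker: Red round marker, same size, about 65 mm beyond the other end of the arc: the finish. Origin at the centre of its underside.
- jar: Loose amber glass jar with white cap and paper band, 48 mm diameter, 62 mm high, standing on the bench near the stand; origin at the centre of its underside. Leave alone.
- bottle: Loose blue bottle with white cap and paper band, 46 mm diameter, 82 mm high, standing on the bench near the stand; origin at the centre of its underside. Leave alone.
- cup: Loose open steel mixing cup, 52 mm rim diameter, 45 mm high, standing on the bench near the stand; origin at the centre of its underside. Leave alone.

How it is judged (in metres and radians):
On the way, in this order (a step that is already met when the one before it is completed fails the run):
1. fingertips pressing lightly on the arc at the end beside the green marker (value of joint tray above 0.0015 m and contact force between the fingers and panel above 0.3 N and ((horizontal distance between green_marker and arc_left_end below 0.1 m and horizontal distance between the grasp point and arc_left_end below 0.025 m) or (horizontal distance between green_marker and arc_right_end below 0.1 m and horizontal distance between the grasp point and arc_right_end below 0.025 m))), for 0.05 s.
2. fingertips pressing lightly at the middle of the arc (value of joint tray above 0.0015 m and contact force between the fingers and panel above 0.3 N and horizontal distance between the grasp point and arc_middle below 0.025 m), for 0.05 s.
3. fingertips pressing lightly on the arc at the end beside the red marker (value of joint tray above 0.0015 m and contact force between the fingers and panel above 0.3 N and ((horizontal distance between red_marker and arc_left_end below 0.1 m and horizontal distance between the grasp point and arc_left_end below 0.025 m) or (horizontal distance between red_marker and arc_right_end below 0.1 m and horizontal distance between the grasp point and arc_right_end below 0.025 m))), for 0.05 s.
At the end, for the whole second after the job is handed in: After the rub from the green end over the middle to the red end, the tray is back up (within 1.5 mm), the panel lies flat in it within 6 mm of its place and at rest, and jar, bottle and cup stand upright within 15 mm of where they were (value of joint tray below 0.0015 m and distance between panel and tray_home below 0.006 m and angle between panel's own z axis and vertical below 0.05 rad and linear speed of panel below 0.02 m/s and distance of each of jar, bottle, cup from where it was at the start of the episode below 0.015 m and angle between each of jar, bottle, cup's own z axis and vertical below 0.1 rad); the robot touches nothing.
It fails at once if the tray is pushed to its stop (deeper than 15 mm) or the panel is pushed with more than 15 N (value of joint tray above 0.015 m or contact force between the fingers and panel above 15 N).
It fails at once if the fingertips touch the panel more than 18 mm to the side of the arc's line (contact force between the fingers and panel above 0.3 N and (horizontal distance between the grasp point and arc_center below 0.122 m or horizontal distance between the grasp point and arc_center above 0.158 m)).
It fails at once if low over the middle part of the arc (fingertips within about 20 mm of the crest) without keeping the tray pressed: come down and lift off at the ends only (horizontal distance between the grasp point and arc_middle below 0.085 m and z of the grasp point in the frame of arc_middle below 0.04 m and value of joint tray below 0.0008 m).
It fails at once if the panel is lifted, tipped or pulled out of its tray (6 mm, 0.1 rad) ((z of panel in the frame of tray_home above 0.006 m or angle between panel's own z axis and vertical above 0.1 rad) or horizontal distance between panel and tray_home above 0.006 m).
It fails at once if the jar, the bottle or the cup is moved by 15 mm, lifted or tipped ((distance of jar from where it was at the start of the episode above 0.015 m or angle between jar's own z axis and vertical above 0.2 rad) or (distance of bottle from where it was at the start of the episode above 0.015 m or angle between bottle's own z axis and vertical above 0.2 rad) or (distance of cup from where it was at the start of the episode above 0.015 m or angle between cup's own z axis and vertical above 0.2 rad)).
It also fails if it takes over 45 s, if anything falls off the work surface, if the arm or the gripper's body presses on something with over 40 N, if the wrist force passes 120 N, or if a joint passes its speed limit or range.

## Working session

There is one attempt and no reset: what is moved stays moved. The work goes in short steps, Python scripts to look and compute and a tool call to move; the robot and the scene stay as the last step left them, time stands still between calls to the robot, and variables do not carry over. Pictures are saved under pics/ and viewed, about 8 in all and at most 12, crops included, and the job is handed in when it is done.

Besides the shell and the picture viewer there is one more tool, called as name(argument=value, ...) on one line, values as JSON. drive_tool: Moves the arm, as the interface text tells. Shift numbers are shares of 0.12 m and turn numbers shares of 2 rad, none past 1 either way. Its arguments: {"type":"object","properties":{"series":{"type":"array","items":{"type":"array","items":{"type":"number","minimum":-1,"maximum":1}}},"fingers":{"type":"number"}},"required":["series"]}

```bash
mkdir -p pics; ls
python3 - <<'E'
from station import telemetry, capture, order, r
import cv2, numpy as np
s=telemetry.sense(); print(s)
for n in ("top","side"):
    c=capture(n); cv2.imwrite(f"pics/{n}1.png",c["color"]); np.save(f"pics/{n}1.npy",{k:c[k] for k in c},allow_pickle=True)
    print({k:c[k] for k in c if k!="color"})
print(r.nose_length)
E
```

```text
pics
{'time_s': 0.0, 'joints': array([-5.22775671e+01,  2.20906772e+01,  3.80033324e-01, -3.03591235e-02,
       -6.84105097e+01, -1.48176266e+01]), 'joint_velocities': array([ 0.03057873, -0.08662673, -0.05136249, -0.04612436, -0.03472829,
       -0.05019895]), 'effort': array([ 5.11857397e-04, -3.90668285e+01,  1.87412059e+01,  4.21999186e+00,
        1.10125242e-02, -1.64640305e-04]), 'tcp_pos': array([ 0.24311464, -0.57528926,  0.29115851]), 'ee_rot': array([[-9.21228797e-01, -3.89020161e-01, -9.04002819e-04],
       [-3.89021206e-01,  9.21226685e-01,  1.97396619e-03],
       [ 6.48788748e-05,  2.17015077e-03, -9.99997643e-01]]), 'wrist_force': array([ 0.19358642, -0.22174941, -0.00633306]), 'moment': array([ 0.01577937, -0.00124427, -0.0284608 ]), 'gripper_width': 0.9985339949796608}
{'fx': 441.6200721347776, 'fy': 441.6200721347776, 'cx': 328.4710630948571, 'cy': 239.2883978707545, 'eye': array([0.54734837, 0.04450258, 0.77943952]), 'attitude': array([[-3.48437289e-03,  9.92940142e-01, -1.18565315e-01],
       [-9.99993911e-01, -3.48279010e-03,  2.20550022e-04],
       [-1.93945136e-04,  1.18565362e-01,  9.92946231e-01]])}
{'fx': 499.02419463467885, 'fy': 499.02419463467885, 'cx': 323.82973976255494, 'cy': 234.4660322625298, 'eye': array([0.19242686, 0.47446153, 0.7267212 ]), 'attitude': array([[-0.71704545,  0.51456953, -0.47017445],
       [-0.69675772, -0.51041671,  0.50398755],
       [ 0.01935174,  0.68897967,  0.72452228]])}
0.0697
```

View pics/top1.png

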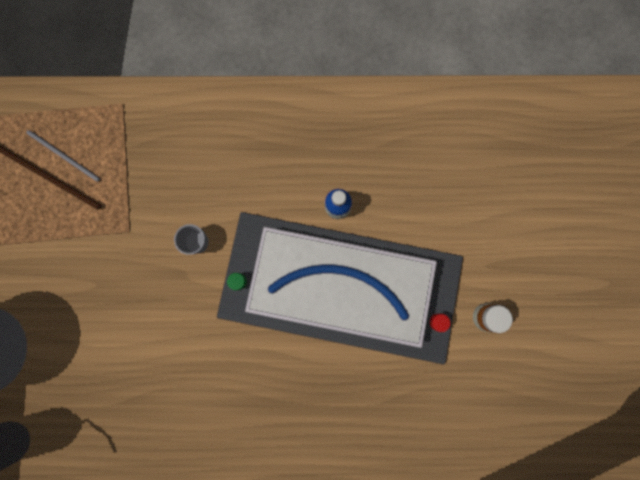

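View pics/side1.png

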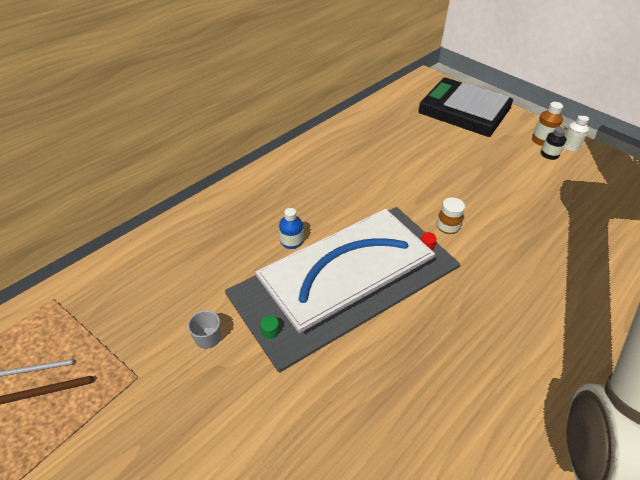

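```bash
cat > h.py <<'E'
import numpy as np, cv2
from scipy.optimize import least_squares
def cast(c,uv,z,eye=None,R=None):
    uv=np.atleast_2d(uv).astype(float)
    eye=c["eye"] if eye is None else eye; R=c["attitude"] if R is None else R
    d=np.c_[(uv[:,0]-c["cx"])/c["fx"],-(uv[:,1]-c["cy"])/c["fy"],-np.ones(len(uv))]@R.T
    return (eye+d*((z-eye[2])/d[:,2])[:,None])[:,:2]
def blobs(img,lo,hi,amin=60):
    m=cv2.inRange(cv2.cvtColor(img,cv2.COLOR_BGR2HSV),lo,hi)
    n,l,st,ce=cv2.connectedComponentsWithStats(m)
    return [(st[i,4],ce[i],np.argwhere(l==i)[:,::-1]) for i in sorted(range(1,n),key=lambda i:-st[i,4]) if st[i,4]>amin]
def arc(P):
    f=least_squares(lambda q:np.hypot(*(P-q).T)-.14,P.mean(0)+[-.1,0],loss="soft_l1",f_scale=.005)
    a=np.unwrap(np.sort(np.arctan2(*(P-f.x).T[::-1])))
    lo,hi=a.min(),a.max(); t=(lo+hi)/2
    pt=lambda k:f.x+.14*np.array([np.cos(t+k),np.sin(t+k)])
    return f.x,t,np.degrees(hi-lo),np.sqrt(np.mean(f.fun**2)),pt
E
python3 - <<'E'
from h import *
for n in ("top","side"):
    c=np.load(f"pics/{n}1.npy",allow_pickle=True).item(); im=c["color"]
    B=blobs(im,(100,100,40),(125,255,255))
    print(n,[(b[0],b[1].round()) for b in B[:4]])
    C,t,span,e,pt=arc(cast(c,B[0][2],.060))
    print("center",C,"yaw",np.degrees(t),"span",span,"rms",e,"left",pt(.901),"mid",pt(0),"right",pt(-.901))
    for nm,lo,hi in(("green",(45,100,30),(85,255,255)),("red",(0,200,80),(4,255,255))):
        for b in blobs(im,lo,hi)[:2]: print(nm,b[0],b[1].round(),cast(c,b[1],.036))
c=np.load("pics/top1.npy",allow_pickle=True).item()
print("cup,bottle cap,jar cap",cast(c,[190,240],.03),cast(c,[338,198],.082),cast(c,[498,319],.062))
E
```

```text
top [(np.int32(1180), array([343., 282.])), (np.int32(303), array([338., 205.]))]
center [0.44540065 0.04754063] yaw -11.405922721085746 span 106.65971991327082 rms 0.0034509070617334855 left [0.55230437 0.1379375 ] mid [0.58263575 0.01985442] right [ 0.50889526 -0.0772329 ]
green 271 [236. 281.] [[0.56632058 0.19905364]]
red 232 [440. 322.] [[ 0.49711945 -0.13982013]]
side [(np.int32(1014), array([343., 259.])), (np.int32(326), array([291., 227.]))]
center [0.44120624 0.0494404 ] yaw -11.189599538723414 span 108.18421222601707 rms 0.0045977918313291405 left [0.5477679  0.14024024] mid [0.5785449  0.02227252] right [ 0.50517148 -0.07509252]
green 357 [269. 327.] [[0.55895933 0.2046323 ]]
green 207 [440.  90.] [[ 0.79144286 -0.60359174]]
red 173 [429. 239.] [[ 0.4909978  -0.13893352]]
cup,bottle cap,jar cap [[0.63644246 0.28096584]] [[0.6974556  0.02878796]] [[ 0.50350223 -0.22670218]]
```

drive_tool(series=[[-0.36, 0.35, 0, 0.08], [-0.72, 0.69, 0, 0.15], [-0.72, 0.69, 0, 0.2], [-0.72, 0.69, 0, 0.2]], fingers=0)

```text
time_s: 0.6
tcp_pos: [0.2909, -0.4652, 0.2922]
ee_rot: [[-1.0, -0.002, -0.0], [-0.002, 1.0, 0.0], [0.0, 0.0, -1.0]]
wrist_force: [0.4, 0.0, -1.1]
gripper_width: 0.63
```

```bash
python3 -c "
from station import telemetry
s=telemetry.sense();print(s['tcp_pos'],s['ee_rot'].round(4),s['time_s'],s['gripper_width'])"
```

```text
[ 0.29092761 -0.46519078  0.29220498] [[-1.0e+00 -2.2e-03 -1.0e-04]
 [-2.2e-03  1.0e+00  2.0e-04]
 [ 1.0e-04  2.0e-04 -1.0e+00]] 0.6 0.6302938839464622
```

drive_tool(series=[[-0.2, 0.45, 0, 0], [-0.43, 1, 0, 0]])

```text
time_s: 0.85
tcp_pos: [0.3389, -0.3539, 0.2916]
ee_rot: [[-1.0, 0.002, -0.001], [0.002, 1.0, 0.0], [0.001, 0.0, -1.0]]
wrist_force: [1.7, 0.1, -0.0]
gripper_width: 0.402
```

drive_tool(series=[[-0.2, 0.5, 0, 0], [-0.43, 1, 0, 0]])

```text
time_s: 1.1
tcp_pos: [0.3884, -0.2382, 0.2922]
ee_rot: [[-1.0, 0.0, 0.0], [0.0, 1.0, -0.0], [-0.0, -0.0, -1.0]]
wrist_force: [2.1, 0.0, 0.7]
gripper_width: 0.171
```

drive_tool(series=[[-0.2, 0.5, 0, 0], [-0.43, 1, 0, 0]])

```text
time_s: 1.35
tcp_pos: [0.4378, -0.1231, 0.2923]
ee_rot: [[-1.0, -0.001, 0.0], [-0.001, 1.0, -0.0], [-0.0, -0.0, -1.0]]
wrist_force: [1.5, -0.5, 0.3]
gripper_width: 0.021
```

drive_tool(series=[[-0.2, 0.5, 0, 0], [-0.43, 1, 0, 0], [-0.43, 1, 0, 0], [-0.43, 1, 0, 0]])

```text
time_s: 1.85
tcp_pos: [0.489, -0.0046, 0.2917]
ee_rot: [[-1.0, -0.001, -0.001], [-0.001, 1.0, -0.0], [0.001, -0.0, -1.0]]
wrist_force: [-0.2, -0.8, 1.5]
gripper_width: 0.003
```

```bash
cat > w.py <<'E'
import sys
from station import telemetry, capture
from h import *
s=telemetry.sense(); c=capture("wrist"); cv2.imwrite(f"pics/{sys.argv[1]}.png",c["color"]); im=c["color"]
M=c["mount"]; R=s["ee_rot"]@M[:3,:3]; eye=s["tcp_pos"]+s["ee_rot"]@M[:3,3]
print(s["tcp_pos"],s["wrist_force"],"eye",eye)
B=blobs(im,(100,100,40),(125,255,255)); print([(b[0],b[1].round(),b[2].min(0),b[2].max(0)) for b in B[:3]])
C,t,span,e,pt=arc(cast(c,B[0][2],.060,eye,R))
print("center",C,"yaw",np.degrees(t),"span",span,"rms",e,"left",pt(.901),"mid",pt(0),"right",pt(-.901))
E
python3 w.py w1
```

```text
[ 0.48895626 -0.00464235  0.29167159] [-0.16516079 -0.75242612  1.54713271] eye [ 0.41704473 -0.00416839  0.3850732 ]
[(np.int32(830), array([259., 263.]), array([238, 239]), array([287, 284])), (np.int32(217), array([463., 290.]), array([454, 283]), array([472, 299]))]
center [0.43973852 0.04444421] yaw -50.60403615527806 span 25.74975650093501 rms 0.004117326861048607 left [0.57971636 0.04693509] mid [ 0.52859317 -0.06374475] right [ 0.4100873  -0.09237978]
```

View pics/w1.png

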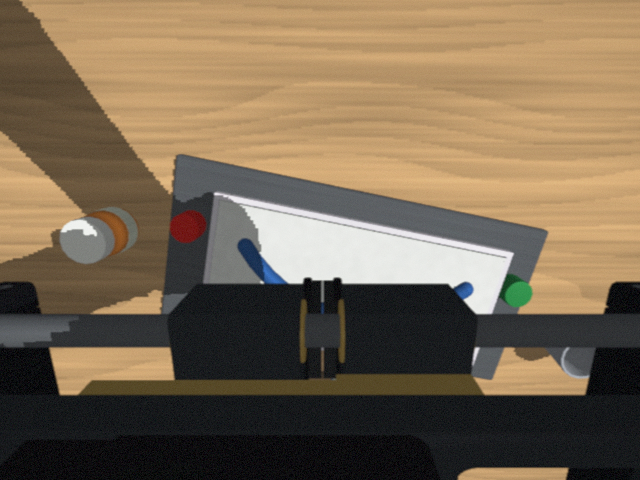

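Run:
```python
from station import telemetry, capture
from h import *
s=telemetry.sense(); c=capture("wrist"); im=c["color"]
M=c["mount"]; R=s["ee_rot"]@M[:3,:3]; eye=s["tcp_pos"]+s["ee_rot"]@M[:3,3]
B=blobs(im,(100,100,40),(125,255,255),100)
for z in(.058,.061):
    C,t,span,e,pt=arc(cast(c,np.vstack([b[2] for b in B[:2]]),z,eye,R))
    print("center",C,"yaw",np.degrees(t),"span",span,"rms",e,"left",pt(.901),"mid",pt(0),"right",pt(-.901))
print(s["tcp_pos"],s["wrist_force"])
```

```text
center [0.44452459 0.0472163 ] yaw -11.749068362134294 span 107.61239282405921 rms 0.00414737621115532 left [0.55196778 0.13697131] mid [0.58159142 0.01870869] right [ 0.50727079 -0.07793526]
center [0.44248038 0.04702853] yaw -11.72229068538876 span 106.41299374942044 rms 0.004099182472811739 left [0.54988161 0.13683374] mid [0.57956052 0.01858498] right [ 0.50528507 -0.07809369]
[ 0.48864295 -0.00528294  0.29182983] [-0.47864442 -0.10431608 -0.22088896]
```

drive_tool(series=[[-0.25, 0.5, 0.0, 0], [-0.54, 1, 0.2, 0], [-0.54, 1, 0.4, 0], [-0.54, 1, 0.4, 0]])

```text
time_s: 2.45
tcp_pos: [0.5528, 0.1143, 0.2418]
ee_rot: [[-1.0, 0.001, -0.006], [0.001, 1.0, -0.002], [0.006, -0.002, -1.0]]
wrist_force: [0.1, -0.4, 0.4]
gripper_width: 0.004
```

drive_tool(series=[[0, 0.15, 0.2, 0], [0, 0.15, 0.45, 0], [0, 0.15, 0.7, 0], [0, 0.15, 0.7, 0], [0, 0.15, 0.7, 0]])

```text
time_s: 3.08
tcp_pos: [0.5547, 0.1328, 0.1624]
ee_rot: [[-1.0, 0.001, 0.003], [0.001, 1.0, 0.001], [-0.003, 0.001, -1.0]]
wrist_force: [-1.0, 0.1, 0.6]
gripper_width: 0.005
```

Run:
```python
from station import telemetry, capture
import cv2
s=telemetry.sense();print(s['tcp_pos'],s['wrist_force'],s['time_s'],s['gripper_width'])
im=[cv2.resize(capture(n)["color"][a:a+150,b:b+200],(400,300),interpolation=2) for n,a,b in(("top",210,210),("side",200,220))]
cv2.imwrite("pics/a.png",cv2.hconcat(im))
```

```text
[0.55469864 0.13279572 0.16241432] [-1.04482864  0.14453817  0.61744247] 3.075 0.004761564175762823
```

View pics/a.png

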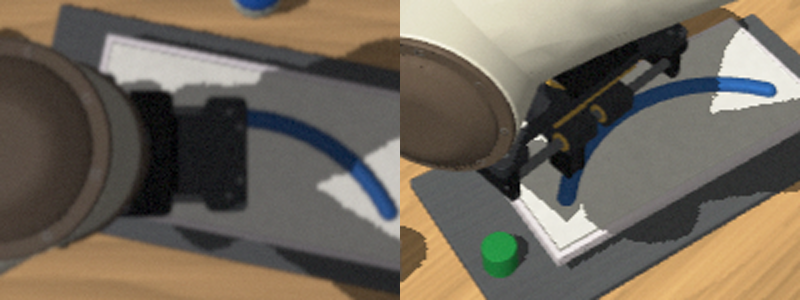

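drive_tool(series=[[0, 0, 0.08, 0], [0, 0, 0.15, 0], [0, 0, 0.2, 0], [0, 0, 0.23, 0], [0, 0, 0.25, 0], [0, 0, 0.26, 0], [0, 0, 0.27, 0], [0, 0, 0.28, 0], [0, 0, 0.28, 0]])

```text
time_s: 4.3
tcp_pos: [0.5536, 0.1335, 0.1267]
ee_rot: [[-1.0, 0.0, -0.0], [0.0, 1.0, -0.0], [0.0, -0.0, -1.0]]
wrist_force: [-1.8, -0.4, 3.1]
gripper_width: 0.005
```

drive_tool(series=[[0, 0, 0.008, 0], [0, 0, 0.016, 0], [0, 0, 0.016, 0], [0, 0, 0.016, 0]])

```text
time_s: 4.8
tcp_pos: [0.5536, 0.1334, 0.1247]
ee_rot: [[-1.0, 0.0, -0.0], [0.0, 1.0, -0.0], [0.0, -0.0, -1.0]]
wrist_force: [-4.1, -0.5, 3.8]
gripper_width: 0.001
```

Run:
```python
from station import telemetry, capture
import numpy as np
L=[]
for i in range(4):
    capture("side"); s=telemetry.sense(); L.append(np.r_[s['tcp_pos'],s['wrist_force']])
print(np.mean(L,0).round(4),np.std(L,0).round(4))
p=np.mean(L,0)[:2]; C=np.array([.4433,.0478]); print("radial",np.hypot(*(p-C)),"ang",np.degrees(np.arctan2(*(p-C)[::-1])))
for k in (0,9,18):   # rows for the three calls, 4 deg per row
    a0=np.radians(37.5-k*4); P=lambda a:C+.14*np.array([np.cos(a),np.sin(a)])
    print([[round(-(d:=P(np.radians(37.5-(k+i)*4))-P(a0))[0]/.12,2),round(d[1]/.12,2)] for i in range(1,10)])
```

```text
[ 0.5536  0.1335  0.1247 -2.9503 -0.617   3.9142] [0.     0.     0.     0.4565 0.4314 0.6096]
radial 0.1396835470916758 ang 37.82918509685353
[[np.float64(-0.05), np.float64(-0.07)], [np.float64(-0.09), np.float64(-0.14)], [np.float64(-0.13), np.float64(-0.21)], [np.float64(-0.16), np.float64(-0.28)], [np.float64(-0.19), np.float64(-0.36)], [np.float64(-0.21), np.float64(-0.44)], [np.float64(-0.23), np.float64(-0.52)], [np.float64(-0.24), np.float64(-0.6)], [np.float64(-0.24), np.float64(-0.68)]]
[[np.float64(0.0), np.float64(-0.08)], [np.float64(0.01), np.float64(-0.16)], [np.float64(0.02), np.float64(-0.24)], [np.float64(0.04), np.float64(-0.32)], [np.float64(0.06), np.float64(-0.4)], [np.float64(0.09), np.float64(-0.48)], [np.float64(0.12), np.float64(-0.55)], [np.float64(0.16), np.float64(-0.62)], [np.float64(0.2), np.float64(-0.69)]]
[[np.float64(0.05), np.float64(-0.07)], [np.float64(0.1), np.float64(-0.13)], [np.float64(0.16), np.float64(-0.19)], [np.float64(0.22), np.float64(-0.24)], [np.float64(0.28), np.float64(-0.29)], [np.float64(0.35), np.float64(-0.33)], [np.float64(0.42), np.float64(-0.37)], [np.float64(0.5), np.float64(-0.41)], [np.float64(0.57), np.float64(-0.44)]]
```

drive_tool(series=[[-0.05, -0.07, 0, 0], [-0.09, -0.14, 0, 0], [-0.13, -0.21, 0, 0], [-0.16, -0.28, 0, 0], [-0.19, -0.36, 0, 0], [-0.21, -0.44, 0, 0], [-0.23, -0.52, 0, 0], [-0.24, -0.6, 0, 0], [-0.24, -0.68, 0, 0]])

```text
time_s: 6.12
tcp_pos: [0.5829, 0.0513, 0.1249]
ee_rot: [[-1.0, 0.0, 0.001], [0.0, 1.0, 0.0], [-0.001, 0.0, -1.0]]
wrist_force: [0.0, 2.4, 3.4]
gripper_width: 0.007
```

```bash
cat > q.py <<'E'
from station import telemetry
import numpy as np
s=telemetry.sense(); p=s['tcp_pos'][:2]; C=np.array([.4433,.0478]); print(s['tcp_pos'],s['wrist_force'],"radial",np.hypot(*(p-C)),"ang",np.degrees(np.arctan2(*(p-C)[::-1])))
E
python3 q.py
```

```text
[0.58287535 0.05134487 0.12486282] [0.01025046 2.42578558 3.42775269] radial 0.13962036188020222 ang 1.4548594235488244
```

Good: radius and depth are holding.

drive_tool(series=[[0, -0.08, 0, 0], [0.01, -0.16, 0, 0], [0.02, -0.24, 0, 0], [0.04, -0.32, 0, 0], [0.06, -0.4, 0, 0], [0.09, -0.48, 0, 0], [0.12, -0.55, 0, 0], [0.16, -0.62, 0, 0], [0.2, -0.69, 0, 0]])

```text
time_s: 7.25
tcp_pos: [0.5583, -0.0314, 0.1248]
ee_rot: [[-1.0, 0.0, 0.0], [0.0, 1.0, 0.0], [-0.0, 0.0, -1.0]]
wrist_force: [1.4, 2.8, 4.0]
gripper_width: 0.011
```

```bash
python3 q.py
```

```text
[ 0.55829731 -0.03138619  0.12480996] [1.41061824 2.81599876 3.98958246] radial 0.13962389967695796 ang -34.550975723368744
```

drive_tool(series=[[0.05, -0.07, 0, 0], [0.1, -0.13, 0, 0], [0.16, -0.19, 0, 0], [0.22, -0.24, 0, 0], [0.28, -0.29, 0, 0], [0.35, -0.33, 0, 0], [0.4, -0.36, 0, 0], [0.4, -0.36, 0, 0], [0.4, -0.36, 0, 0]])

```text
time_s: 8.38
tcp_pos: [0.5095, -0.0746, 0.1244]
ee_rot: [[-1.0, 0.0, -0.003], [0.0, 1.0, -0.001], [0.003, -0.001, -1.0]]
wrist_force: [0.2, -1.8, 4.0]
gripper_width: 0.008
```

```bash
python3 q.py
```

```text
[ 0.50945452 -0.07457536  0.12437566] [ 0.17665406 -1.7979512   4.00252202] radial 0.13911200178089397 ang -61.6049233779734
```

Within about 4 mm of the red end and still pressed. Lifting straight up.

drive_tool(series=[[0, 0, -0.04, 0], [0, 0, -0.1, 0], [0, 0, -0.2, 0], [0, 0, -0.4, 0], [0, 0, -0.7, 0], [0, 0, -1, 0], [0, 0, -1, 0], [0, 0, -1, 0]])

```text
time_s: 9.38
tcp_pos: [0.5098, -0.0739, 0.2445]
ee_rot: [[-1.0, 0.0, -0.001], [0.0, 1.0, 0.001], [0.001, 0.001, -1.0]]
wrist_force: [0.3, 0.8, -0.4]
gripper_width: -0.002
```

drive_tool(series=[[0.3, -0.5, 0, 0], [0.5, -1, 0, 0], [0.5, -1, 0, 0], [0.5, -1, 0, 0]])

```text
time_s: 9.88
tcp_pos: [0.4499, -0.1944, 0.2439]
ee_rot: [[-1.0, 0.002, -0.002], [0.002, 1.0, 0.0], [0.002, 0.0, -1.0]]
wrist_force: [0.7, 0.6, -0.2]
gripper_width: 0.005
```

```bash
python3 q.py
python3 - <<'E'
from station import capture
from h import *
c=capture("top"); cv2.imwrite("pics/end.png",c["color"])
c0=np.load("pics/top1.npy",allow_pickle=True).item()
for x in(c0,c):
    B=blobs(x["color"],(100,100,40),(125,255,255)); print([(b[0],b[1].round(1)) for b in B[:3]])
    print("green",[b[1].round(1) for b in blobs(x["color"],(45,100,30),(85,255,255))])
E
```

```text
[ 0.44990671 -0.19440644  0.2438567 ] [ 0.6837479   0.55122547 -0.17686451] radial 0.24229653103659662 ang -88.43752044214054
[(np.int32(1180), array([342.7, 282. ])), (np.int32(303), array([337.6, 205. ]))]
green [array([236.3, 280.9])]
[(np.int32(1178), array([342.8, 282. ])), (np.int32(304), array([337.6, 205. ]))]
green [array([236.3, 280.9])]
```

View pics/end.png

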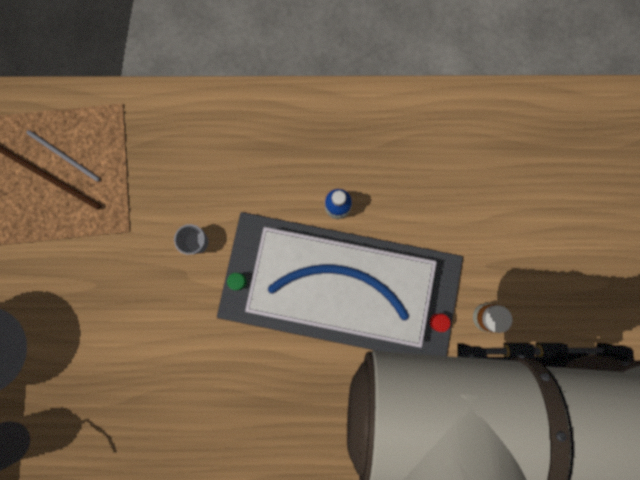

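The picture shows the panel's arc, its centroid at (343, 282), unmoved. The bottle (338, 205), cup (190, 240) and jar (495, 318) are where they started, and the gripper is clear of everything.

```bash
python3 -c "
from station import order
print(order.finish_job())"
```

```text
the job is handed in; nothing more can be done
None
```

I ran the rub check and handed the job in at about 10 s of the 45 s allowed; handing in gives no verdict. The closed fingertips came down about 6 mm inside the green end, ran over the middle and stopped about 4 mm short of the red end. They then lifted straight up.

- **Pressing:** at each stop along the arc the vertical force read 3.4–4.0 N. The tool height put the tray about 7 mm down, inside the 2–14 mm band. At first touch I read 3.1 N at about 5 mm.
- **Staying on the arc:** the tool read 139.1–139.7 mm from the arc's centre, against 140 mm. That centre comes from the camera measurements, which differed between views by about 4 mm, well inside the 18 mm limit.
- **After lifting:** in the top camera picture the arc had shifted 0.1 pixel and the bottle not at all. By eye, the jar and cup were also where they started. Wrist force was within the sensor's noise, so the gripper was clear.

One wrist-camera fit was wrong because the gripper hid part of the arc. I redid it using both visible ends, and it then agreed with the other views. I inferred the tray depth from tool height and force, as there was no direct reading.

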